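# Put the parts of a dismantled robot back into their stock trays

## Task

Five parts from a dismantled robot lie loose on the bench: two stepper motors, two rubber drive wheels and one servo. Put each away in the blue tray that already holds one of its kind, set down flat on the tray's floor beside what is there and the same way up as it lies now (motors shaft up, wheels flat, servo on its base). Set the parts down, do not drop them, and leave the little red bottle that stands among them where it is.

Things in the scene. Friction and masses are not known exactly. Their poses are not given: they have to be found in the camera images.
- motor_a_mid (a point): A stepper motor standing shaft up: square metal body 42 x 42 mm, 40 mm tall, silver end caps and a dark middle, a 5 mm shaft rising another 20 mm from the centre of its top; 0.2 to 0.35 kg. The point is the middle of the body, 20 mm above its underside; its x and y axes are square to the flat sides, z is up along the shaft
- motor_b_mid (a point): The second stepper motor standing shaft up: square metal body 42 x 42 mm, 40 mm tall, silver end caps and a dark middle, a 5 mm shaft rising another 20 mm from the centre of its top; 0.2 to 0.35 kg. The point is the middle of the body, 20 mm above its underside; its x and y axes are square to the flat sides, z is up along the shaft
- wheel_a_mid (a point): A drive wheel lying flat: a round black rubber tyre 52 mm in diameter and 30 mm high with a grey hub and a small steel bearing in the middle; about 0.1 kg. The point is its centre, 15 mm above its underside; z is the wheel's axis, up
- wheel_b_mid (a point): The second drive wheel lying flat: a round black rubber tyre 52 mm in diameter and 30 mm high with a grey hub and a small steel bearing in the middle; about 0.1 kg. The point is its centre, 15 mm above its underside; z is the wheel's axis, up
- servo_a_mid (a point): A hobby servo standing on its base: black plastic block 40.5 mm long (its x axis), 20 mm wide (its y axis), 37 mm tall, with a mounting ear at each end (54.5 mm long over the ears, none on the two long flat sides) and a small white disc on top, 43 mm up; about 0.06 kg. The point is the middle of the block, 18.5 mm above its underside; z is up
- tray_motors: Tray for stepper motors: shallow open blue steel tray, fixed, 124 (its x) by 196 mm (its y), rim 20 mm high, walls and floor 3 mm thick. All three trays are alike but for the loose part already in them: here a stepper motor, at the tray's +y end, 64 mm from the middle. The rest of the floor is free, with room for two more in a row along y (at 0 and -64 mm). Origin: centre of its underside
- tray_wheels: Tray for wheels: shallow open blue steel tray, fixed, 124 (its x) by 196 mm (its y), rim 20 mm high, walls and floor 3 mm thick. All three trays are alike but for the loose part already in them: here a wheel lying flat, at the tray's +y end, 64 mm from the middle. The rest of the floor is free, with room for two more in a row along y (at 0 and -64 mm). Origin: centre of its underside
- tray_servos: Tray for servos: shallow open blue steel tray, fixed, 124 (its x) by 196 mm (its y), rim 20 mm high, walls and floor 3 mm thick. All three trays are alike but for the loose part already in them: here a servo, its long side along y, at the tray's +y end, 64 mm from the middle. The rest of the floor is free, with room for two more in a row along y (at 0 and -64 mm). Origin: centre of its underside
- bottle_mid (a point): Bystander, not to be moved: a little closed red bottle of thread locker with a white cap, standing among the parts, 24 mm in diameter, 58 mm tall, 0.05 kg. The point is on its axis, 29 mm above the table; z is up
Things that resemble listed ones, but are neither listed nor needed, are in the scene too. Leave any orange look-alike of the part that bears motor_b_mid alone. Leave any purple look-alike of the part that bears motor_a_mid alone.

How it is judged:
By the outcome, as a careful person would: the job done as asked, in the order asked, and still so for the second after the job is handed in, with the robot touching nothing.
It also fails if it takes over 115 s, if anything falls off the work surface, if the arm or the gripper's body presses on something with over 40 N, if the wrist force passes 120 N, or if a joint passes its speed limit or range.

## Robot

A 6-joint arm with a two-finger parallel gripper is mounted at the origin on the work surface. World frame = base frame: x ahead of the robot, y to its left, z up, the work surface at z = 0. Lengths are in m, angles in rad, forces in N, time in s.
With the tool pointing down it reaches from about 0.35 to 0.975 m from the base axis. Payload 4.9 kg.
Tool frame: the origin (TCP) lies at the very end of the fingers, on their centre line; the grasp point (between the pads) lies 19 mm behind it; z points along the fingers, y is the line along which they close (so a half turn about z gives the same grasp; the last joint's range is limited). The gripper opens to 85 mm and grips with 20 to 120 N. Pads are 22 mm wide; open, the fingers measure 114 mm over their backs; the gripper's body (76 mm by 85 mm) begins 54 mm behind the grasp point. The pads swing forward as they close: fully open they stand 13 mm farther back than shut.
Start: joints at [1.036, 0.053, 1.613, -0, 1.476, -0.119], TCP at [0.252, 0.572, 0.231] pointing down, gripper open.
Joint ranges: [-3.01, 3.01], [-1.01, 2.22], [0.06, 2.58], [-1.02, 4.17], [0.09, 2.62], [-3.14, 3.14]. Speed limits (rad/s): [2.57, 2.57, 3.14, 3.14, 3.14, 3.14].

## Interface

Orientations are given as a rotation vector (axis times angle).
In Python, from station import * gives the robot as it stands.
- The arm moves only by the shell command python3 -m crank 'ROWS' [OPENING] [FORCE]. ROWS is JSON, a list of rows, each an object with "offset": the shift along the tool's x, y, z in m, a list of three; "twist": the turn, a rotation vector about the tool's x, y, z in degrees, a list of three. In form: [{"offset": [x, y, z], "twist": [rx, ry, rz]}, ...]. A call has 1 to 20 rows; each row is the pose to reach, as a shift and turn from the pose commanded when the call began, along the tool's axes at that moment; what a row does not reach only later rows make up. A row lasts 1/8 s, in which the tool goes at most 62.5 mm and 10.7 degrees, less where a joint would pass 70% of its speed; a pose out of reach is approached as far as the arm can. A call with a gripper value outside its range is refused whole. OPENING is the opening, from 0 (shut) to 1 (fully open), set as the call begins (- or left out, the last holds). The fingers move at their own pace and stop on an object; FORCE is the grip in N (left out, the last holds). Time passes only in rows, so rows that repeat a pose let the fingers close. It gives the time, the measured TCP pose, the force, the opening and the grip force at its end, in the units of the state.
- get_obs(): the state, without advancing time (a new reading comes with each control period).
- get_image(name): name is "side" or "top"; returns the picture (384x512x3 uint8, red, green, blue); there is no depth.
- get_calibration(name): a dict with "intrinsics" (3x3 intrinsics, pixels), "world_from_camera" (4x4, takes a point from camera to world coordinates). Camera axes: x right, y up, looking along -z (the intrinsics and any distortion apply to the point x, -y, -z); pixel columns grow to the right and rows downward; lengths in m; the calibration is good to about 2 mm. A picture is of the moment at which its call begins. get_calibration takes no time and is no camera call.
- finish_job(): hands the job in; it is judged then, once.
Trained networks look in the newest picture that a camera, given by its name, has taken for a name from the list of things; names that differ only in an ending like _2 or _b are one class to them, and where a whole thing is asked for, a point or a joint stands for the part that bears it (a point fixed in the world has none). Each returns a list of dicts, best first, with "confidence" (0 to 1); they miss things now and then, are a little off and sometimes report something else, mostly with a low value. They report only what shows in the picture. A call takes as long as a camera call. They do not tell look-alikes from the thing itself.
- cut_out(query, camera): "region" (384x512 bool, what is visible of it) and "rect" ([centre column, centre row, width, height] in pixels, round what is visible of it).
The state is a dict: "t": time; "q": joint angles; "dq": joint speeds; "effort": joint torques, N m; "tool_pos": TCP position; "tool_rot": TCP orientation; "contact_force": force on the tool from outside, world axes, zero at the start; "wrist_torque": the same for the moment, N m; "opening": finger opening in m; "grip_force": force on a finger pad.
Only numpy, scipy, OpenCV 4.12 (cv2) and the standard library are available. Lean on these libraries where they do the work, as an engineer would, in place of code of your own. Each camera call takes 0.05 s, during which the arm holds its last target. There are 200 camera calls.

## Working session

There is one attempt and no reset: what is moved stays moved. The work goes in short steps, Python scripts to look and compute and a shell command to move; the robot and the scene stay as the last step left them, time stands still between calls to the robot, and variables do not carry over. Pictures are saved under pics/ and viewed, at most 14 in all, crops included, and the job is handed in when it is done.

```bash
mkdir -p pics; ls; python3 - <<'E'
from station import *
import cv2
print(get_obs())
for n in("top","side"):
    im=get_image(n); cv2.imwrite(f"pics/{n}0.png",cv2.resize(im[:,:,::-1],(800,600),interpolation=cv2.INTER_CUBIC))
    c=get_calibration(n);print(n,c)
for q in["motor_a_mid","wheel_a_mid","servo_a_mid","bottle_mid","tray_motors","tray_wheels","tray_servos"]:
    for cam in("top","side"):
        print(q,cam,[(round(d["confidence"],2),[round(float(v)) for v in d["rect"]]) for d in cut_out(q,cam)])
E
```

```text
pics
{'t': 0.0, 'q': array([ 1.03600780e+00,  5.33435959e-02,  1.61428126e+00, -1.19781116e-05,
        1.47598746e+00, -1.18974751e-01]), 'dq': array([ 0.00098181, -0.00038702, -0.00034504,  0.00152512,  0.00024567,
       -0.00026523]), 'effort': array([ 3.43433094e-04, -3.93696856e+01, -3.70169234e+01, -1.10254182e-04,
        7.11262415e-03,  2.57947102e-05]), 'tool_pos': array([0.25213196, 0.57121527, 0.23007884]), 'tool_rot': array([-6.48329827e-01, -3.07331425e+00,  3.00989449e-03]), 'contact_force': array([-0.27964755, -0.5800607 ,  0.42968982]), 'wrist_torque': array([ 0.0633217 , -0.03886097,  0.0035019 ]), 'grip_force': 0.0, 'opening': 0.08499946688649579}
top {'intrinsics': array([[365.17805566,   0.        , 255.30610206],
       [  0.        , 365.17805566, 201.97223655],
       [  0.        ,   0.        ,   1.        ]]), 'world_from_camera': array([[ 8.42973400e-03,  9.81879860e-01, -1.89316876e-01,
         2.98822768e-01],
       [-9.99964016e-01,  8.09707253e-03, -2.53056266e-03,
         5.02281958e-02],
       [-9.51796030e-04,  1.89331396e-01,  9.81912785e-01,

[... 655 characters left out ...]

motor_a_mid side [(0.89, [164, 302, 27, 30]), (0.76, [233, 267, 20, 28])]
wheel_a_mid top [(0.71, [153, 243, 18, 21]), (0.36, [164, 171, 77, 50])]
wheel_a_mid side [(0.71, [222, 150, 18, 12])]
servo_a_mid top [(0.56, [270, 212, 18, 18])]
servo_a_mid side [(0.7, [255, 218, 13, 25])]
bottle_mid top [(0.41, [308, 215, 9, 9])]
bottle_mid side [(0.6, [251, 247, 13, 20])]
tray_motors top [(0.79, [278, 144, 75, 57]), (0.55, [390, 177, 82, 55])]
tray_motors side [(0.64, [325, 230, 52, 65])]
tray_wheels top [(0.94, [394, 177, 81, 59]), (0.17, [328, 228, 21, 24])]
tray_wheels side [(0.71, [304, 338, 88, 89])]
tray_servos top [(0.62, [163, 173, 79, 56]), (0.25, [152, 243, 18, 16])]
tray_servos side []
```

View pics/top0.png

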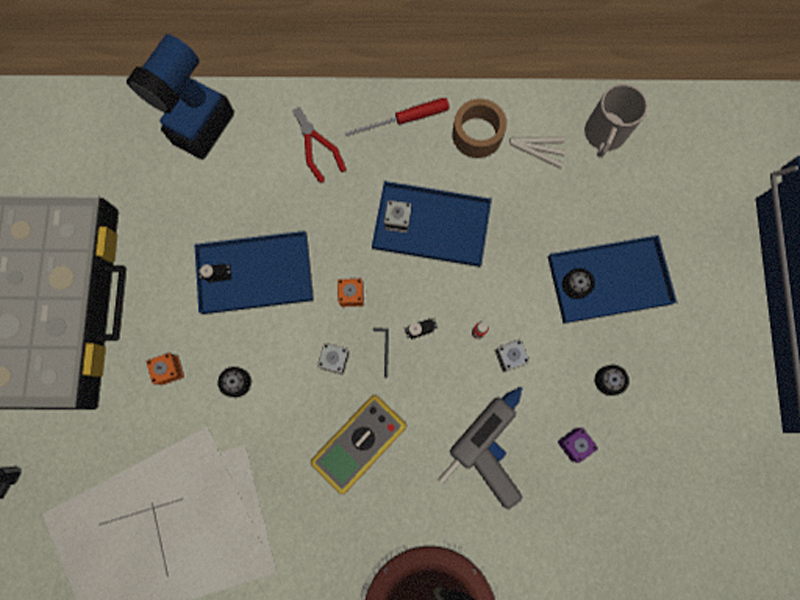

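View pics/side0.png

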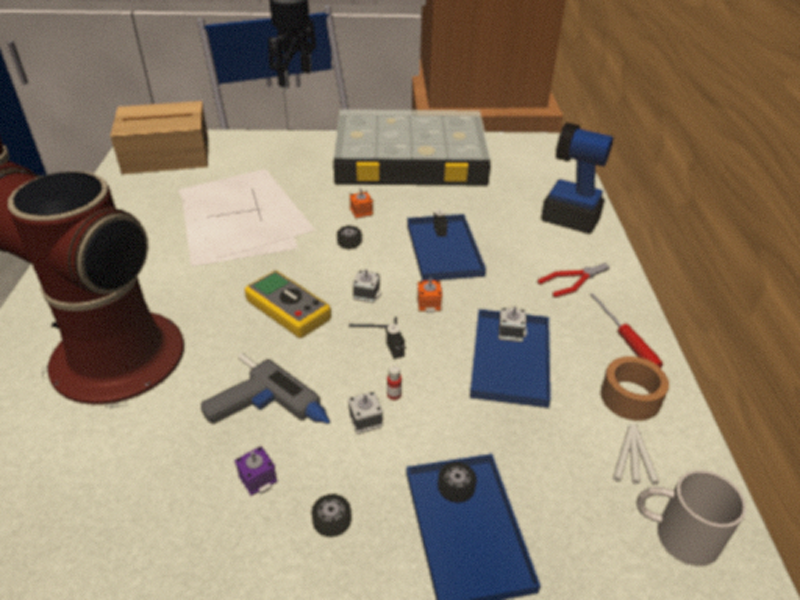

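The top view shows the loose silver motors at (333,358) and (513,355), the wheels at (234,381) and (612,380), the servo at (421,328) and the bottle at (481,329). Lookalikes for the motors are orange at (350,291) and (163,368), purple at (578,445), and the tray's own motor at (397,213). The wheel at (578,282) and servo at (213,272) also belong to their trays. I choose the silver motors outside the trays.

```bash
cat > H.py <<'E'
from station import *
import cv2,numpy as np
from scipy.optimize import minimize
from scipy.spatial.transform import Rotation as Ro
CAL={n:get_calibration(n) for n in("top","side")}
def proj(P,cam):
    c=CAL[cam];T=np.linalg.inv(c["world_from_camera"]);p=np.atleast_2d(P)@T[:3,:3].T+T[:3,3]
    p=p*[1,-1,-1];q=p@c["intrinsics"].T;return q[:,:2]/q[:,2:]
def back(uv,z,cam="top"):
    c=CAL[cam];d=np.linalg.inv(c["intrinsics"])@np.r_[uv,1]*[1,-1,-1]
    W=c["world_from_camera"];d=W[:3,:3]@d;o=W[:3,3];return (o+d*(z-o[2])/d[2])[:2]
def box(l,w,z0,z1): return np.array([[a*l/2,b*w/2,z] for a in(-1,1) for b in(-1,1) for z in(z0,z1)])
def cyl(r,z0,z1):
    t=np.linspace(0,2*np.pi,24,endpoint=False);return np.vstack([np.c_[r*np.cos(t),r*np.sin(t),0*t+z] for z in(z0,z1)])
M={"motor":[box(.042,.042,0,.04),cyl(.0025,.04,.06)],"wheel":[cyl(.026,0,.03)],
 "servo":[box(.0405,.02,0,.037),box(.0545,.02,.026,.029),cyl(.01,.037,.043)],"bottle":[cyl(.012,0,.058)]}
S=8
def sil(kind,x,cam,z=0):
    R=Ro.from_euler("z",x[2]).as_matrix();m=np.zeros((384*S,512*S),np.uint8)
    for p in M[kind]:
        u=proj(p@R.T+[x[0],x[1],z],cam);h=cv2.convexHull(((u+.5)*S-.5).round().astype(np.int32));cv2.fillConvexPoly(m,h,1)
    return m
def fit(kind,x0,regs,z=0):
    """regs: {cam:mask}; maximise IoU"""
    W={}
    for c,r in regs.items():
        ys,xs=np.where(r);W[c]=(slice(max(0,ys.min()-15)*S,(ys.max()+15)*S),slice(max(0,xs.min()-15)*S,(xs.max()+15)*S))
    big={c:cv2.GaussianBlur(cv2.resize(r.astype(np.float32),None,fx=S,fy=S,interpolation=cv2.INTER_LINEAR)[W[c]],(0,0),3) for c,r in regs.items()}
    def cost(x):
        e=0
        for c in regs:
            s=cv2.GaussianBlur(sil(kind,x,c,z)[W[c]].astype(np.float32),(0,0),3);e-=np.minimum(s,big[c]).sum()/np.maximum(s,big[c]).sum()
        return e/len(regs)
    best=None
    for a in ([x0[2]] if kind in("wheel","bottle") else np.radians(np.arange(0,90 if kind=="motor" else 180,22.5))):
        s=np.array([[0,0,0],[.006,0,0],[0,.006,0],[0,0,.2]])+[x0[0],x0[1],a]
        o=minimize(cost,s[0],method="Nelder-Mead",options=dict(initial_simplex=s,maxiter=70,xatol=2e-4,fatol=1e-4))
        if best is None or o.fun<best.fun:best=o
    return best.x,-best.fun
E
cat > m.py <<'E'
from H import *
im=get_image("top");cv2.imwrite("pics/crop.png",cv2.resize(im[170:310,130:420,::-1],(800,386),interpolation=cv2.INTER_CUBIC))
get_image("side")
k=1/1.5625
start={"motor_a":(333,358),"motor_b":(513,355),"wheel_a":(234,381),"wheel_b":(612,380),"servo_a":(421,328),"bottle":(481,329)}
dets={c+q:cut_out(q+"_mid",c) for q in("motor_a","wheel_a","servo_a","bottle") for c in("top","side")}
for n,p in start.items():
    kind=n.split("_")[0];q="bottle" if n=="bottle" else kind+"_a"
    h={"motor":.04,"wheel":.03,"servo":.037,"bottle":.058}[kind]
    x0=np.r_[back(np.array(p)*k,h*.8),0]
    regs={}
    for c in("top","side"):
        e=proj([x0[0],x0[1],h/2],c)[0]
        for d in dets[c+q]:
            if np.hypot(*(np.array(d["rect"][:2])-e))<9: regs[c]=d["region"];break
    print(n,x0.round(3),list(regs))
    for cs in ([("top","side"),("top",),("side",)]):
        if all(c in regs for c in cs):
            x,f=fit(kind,x0,{c:regs[c] for c in cs});print("   ",cs,x.round(4),"yaw",round(np.degrees(x[2]),1),round(f,2))
# trays
hsv=cv2.cvtColor(im,cv2.COLOR_RGB2HSV)
b=cv2.inRange(hsv,(105,110,30),(125,255,255))
for n,p in{"motors":(430,223),"wheels":(612,279),"servos":(255,272)}.items():
    m=np.zeros_like(b);r,c=int(p[1]*k),int(p[0]*k);m[r-36:r+36,c-46:c+46]=b[r-36:r+36,c-46:c+46]
    cnt=max(cv2.findContours(m,0,2)[0],key=cv2.contourArea)
    pts=np.array([back(u[0]+0.,.02) for u in cnt]);hull=cv2.convexHull((pts*1e4).astype(np.float32))
    (cx,cy),(w,h),a=cv2.minAreaRect(hull);print(n,cx/1e4,cy/1e4,w/1e4,h/1e4,a)
o=get_obs();print(Ro.from_rotvec(o["tool_rot"]).as_matrix().round(3))
E
python3 m.py
```

```text
motor_a [0.409 0.162 0.   ] []
motor_b [ 0.416 -0.139  0.   ] ['top', 'side']
    ('top', 'side') [ 0.4181 -0.1383  0.3608] yaw 20.7 0.89
    ('top',) [ 0.4193 -0.1379  0.3364] yaw 19.3 0.91
    ('side',) [ 0.4168 -0.1401  0.2918] yaw 16.7 0.91
wheel_a [0.37  0.328 0.   ] ['top', 'side']
    ('top', 'side') [0.3701 0.3294 0.1474] yaw 8.4 0.85
    ('top',) [0.3708 0.3299 0.1098] yaw 6.3 0.93
    ('side',) [0.3683 0.3273 0.3323] yaw 19.0 0.79
wheel_b [ 0.377 -0.305  0.   ] []
servo_a [0.461 0.015 0.   ] ['top', 'side']
    ('top', 'side') [0.4629 0.0153 1.891 ] yaw 108.3 0.87
    ('top',) [0.464  0.0157 1.9019] yaw 109.0 0.92
    ('side',) [ 0.4617  0.0136 -1.2849] yaw -73.6 0.92
bottle [ 0.458 -0.084  0.   ] ['top', 'side']
    ('top', 'side') [ 0.4597 -0.084   0.0907] yaw 5.2 0.75
    ('top',) [ 0.4594 -0.0819 -0.01  ] yaw -0.6 0.73
    ('side',) [ 0.4592 -0.0893  0.1855] yaw 10.6 0.84
motors 0.652441455078125 -0.0023453369140625 0.19299520263671874 0.1266327880859375 80.54457092285156
wheels 0.553506591796875 -0.3150274658203125 0.12272725830078125 0.1991595703125 10.491522789001465
servos 0.560400146484375 0.308939990234375 0.12462772216796875 0.19563787841796876 7.66148567199707
[[-0.915  0.404 -0.   ]
 [ 0.404  0.915 -0.   ]
 [ 0.    -0.    -1.   ]]
```

View pics/crop.png

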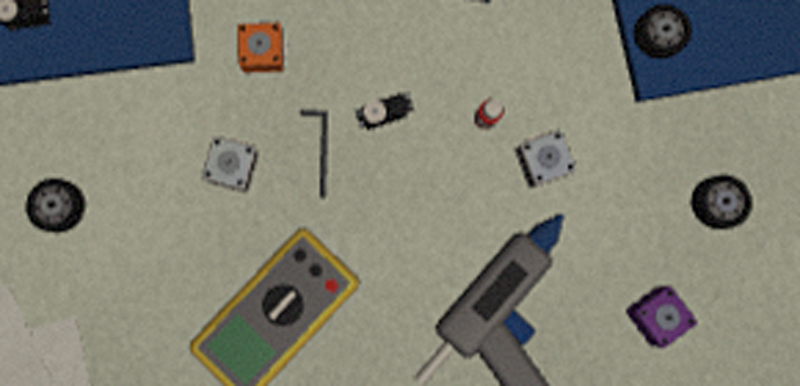

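The crop confirms the choice: the two silver motors are plain metal, and the bottle sits up and to the left of motor B. I still need motor A and wheel B, so I'll retry the detector.

```bash
cat > m2.py <<'E'
from H import *
k=1/1.5625
start={"motor_a":(333,358),"wheel_b":(612,380)}
for n,p in start.items():
    kind=n.split("_")[0];h={"motor":.04,"wheel":.03}[kind]
    x0=np.r_[back(np.array(p)*k,h*.8),0];regs={}
    for t in range(5):
        for c in("top","side"):
            if c in regs: continue
            get_image(c);e=proj([x0[0],x0[1],h/2],c)[0]
            for d in cut_out(n+"_mid",c):
                if np.hypot(*(np.array(d["rect"][:2])-e))<9: regs[c]=d["region"];break
    print(n,x0.round(3),list(regs))
    for cs in ([("top","side"),("top",),("side",)]):
        if all(c in regs for c in cs):
            x,f=fit(kind,x0,{c:regs[c] for c in cs});print("   ",cs,x.round(4),"yaw",round(np.degrees(x[2]),1),round(f,2))
E
python3 m2.py; cat > go.py <<'E'
import sys;from H import *
# go.py x y z toolyaw(deg, dir of tool y in world; mod 180) -> offset/twist from current pose
x,y,z,a=map(float,sys.argv[1:5]);o=get_obs();R=Ro.from_rotvec(o["tool_rot"]).as_matrix()
cur=np.degrees(np.arctan2(R[1,1],R[0,1]));d=(a-cur+90)%180-90
T=np.radians(cur+d);yv=np.array([np.cos(T),np.sin(T),0]);zv=np.array([0,0,-1.]);Rt=np.c_[np.cross(yv,zv),yv,zv]
print("t",round(o["t"],2),"tcp",o["tool_pos"].round(4),"yaw",round(cur,1),"q6",round(o["q"][5],2),"open",round(o["opening"],4),"grip",round(o["grip_force"],1))
print("offset",(R.T@(np.array([x,y,z])-o["tool_pos"])).round(4),"twist",np.degrees(Ro.from_matrix(R.T@Rt).as_rotvec()).round(1))
print("up-vector in tool",R.T[:,2].round(3))
E
python3 go.py .3701 .3294 .12 90
```

```text
motor_a [0.409 0.162 0.   ] []
wheel_b [ 0.377 -0.305  0.   ] ['top', 'side']
    ('top', 'side') [ 0.3777 -0.3056  0.1051] yaw 6.0 0.84
    ('top',) [ 0.3792 -0.3048  0.0705] yaw 4.0 0.79
    ('side',) [ 0.3776 -0.3055  0.1233] yaw 7.1 0.88
t 2.5 tcp [0.2525 0.5717 0.2313] yaw 66.2 q6 -0.12 open 0.0854 grip 0.0
offset [-0.2055 -0.1741  0.1113] twist [ -0.    0.  -23.8]
up-vector in tool [-0. -0. -1.]
```

```bash
cat > m3.py <<'E'
from H import *
for n,x0 in{"motor_a":(.409,.162,0),"motor_b":(.4181,-.1383,0)}.items():
    regs={}
    for c in("top","side"):
        im=get_image(c);u=proj(box(.05,.05,0,.06)+[x0[0],x0[1],0],c);a=u.min(0).astype(int)-2;b=u.max(0).astype(int)+3
        lo=a-12;hi=b+12;sub=cv2.resize(im[lo[1]:hi[1],lo[0]:hi[0]],None,fx=4,fy=4,interpolation=cv2.INTER_CUBIC)
        m=np.zeros(sub.shape[:2],np.uint8);cv2.grabCut(np.ascontiguousarray(sub[:,:,::-1]),m,(48,48,*[int(v) for v in (b-a)*4]),np.zeros((1,65)),np.zeros((1,65)),6,cv2.GC_INIT_WITH_RECT)
        g=((m==1)|(m==3)).astype(np.uint8);l,lab,st,_=cv2.connectedComponentsWithStats(g);g=(lab==1+st[1:,4].argmax()).astype(np.float32)
        f=np.zeros((384,512),bool);f[lo[1]:hi[1],lo[0]:hi[0]]=cv2.resize(g,(hi-lo).tolist(),interpolation=cv2.INTER_AREA)>.5;regs[c]=f
    print(n,{c:int(r.sum()) for c,r in regs.items()})
    for cs in (("top","side"),("top",),("side",)):
        x,f=fit("motor",x0,{c:regs[c] for c in cs});print("  ",cs,x.round(4),"yaw",round(np.degrees(x[2]),1),round(f,2))
print(back((213.6,229.6),.04))
E
python3 m3.py
```

```text
motor_a {'top': 326, 'side': 303}
   ('top', 'side') [ 0.4101  0.1632 -0.2034] yaw -11.7 0.92
   ('top',) [ 0.4101  0.1633 -0.2653] yaw -15.2 0.93
   ('side',) [0.4098 0.1619 1.4228] yaw 81.5 0.92
motor_b {'top': 320, 'side': 463}
   ('top', 'side') [ 0.4171 -0.1384  0.3085] yaw 17.7 0.92
   ('top',) [ 0.4178 -0.1382  1.9119] yaw 109.5 0.92
   ('side',) [ 0.417  -0.1386  1.8657] yaw 106.9 0.92
[0.40668188 0.1600276 ]
```

```bash
python3 go.py .3703 .329 .08 10.5
```

```text
t 2.7 tcp [0.2524 0.5717 0.2313] yaw 66.2 q6 -0.12 open 0.0859 grip 0.0
offset [-0.2059 -0.1744  0.1513] twist [-0.  -0.  55.7]
up-vector in tool [ 0.  0. -1.]
```

```bash
python3 -m crank '[{"offset":[-0.206,-0.1745,0.151],"twist":[0,0,56]},{"offset":[-0.206,-0.1745,0.151],"twist":[0,0,56]},{"offset":[-0.206,-0.1745,0.151],"twist":[0,0,56]},{"offset":[-0.206,-0.1745,0.151],"twist":[0,0,56]},{"offset":[-0.206,-0.1745,0.151],"twist":[0,0,56]},{"offset":[-0.206,-0.1745,0.151],"twist":[0,0,56]},{"offset":[-0.206,-0.1745,0.151],"twist":[0,0,56]},{"offset":[-0.206,-0.1745,0.151],"twist":[0,0,56]}]' 0.85 40; python3 go.py .3703 .329 .004 10.5
```

```text
t: 3.7
tool_pos: [0.3707, 0.3295, 0.081]
tool_rot: [2.014, 2.411, 0.002]
contact_force: [0.1, 0.5, 0.5]
opening: 0.0724
grip_force: 0.0
t 3.7 tcp [0.3707 0.3295 0.081 ] yaw 10.3 q6 0.4 open 0.0724 grip 0.0
offset [-0.0005 -0.0006  0.077 ] twist [ 0.1 -0.  -0.2]
up-vector in tool [ 0.001  0.001 -1.   ]
```

```bash
python3 -m crank '[{"offset":[0,0,0.05],"twist":[0,0,0]},{"offset":[0,0,0.077],"twist":[0,0,0]},{"offset":[0,0,0.077],"twist":[0,0,0]}]' ; python3 -m crank '[{"offset":[0,0,0],"twist":[0,0,0]},{"offset":[0,0,0],"twist":[0,0,0]},{"offset":[0,0,0],"twist":[0,0,0]},{"offset":[0,0,0],"twist":[0,0,0]},{"offset":[0,0,0],"twist":[0,0,0]}]' 0 40
```

```text
t: 4.08
tool_pos: [0.3685, 0.3284, 0.0014]
tool_rot: [-2.013, -2.41, 0.007]
contact_force: [-0.4, -0.3, 1.1]
opening: 0.0726
grip_force: 0.0
t: 4.7
tool_pos: [0.3718, 0.3301, 0.0054]
tool_rot: [2.015, 2.409, 0.006]
contact_force: [-0.8, 0.8, 6.3]
opening: 0.0506
grip_force: 42.5
```

```bash
python3 -m crank '[{"offset":[0,0,-0.05],"twist":[0,0,0]},{"offset":[0,0,-0.11],"twist":[0,0,0]},{"offset":[0,0,-0.11],"twist":[0,0,0]}]'; python3 go.py .5652 -.3779 .115 10.5
```

```text
t: 5.08
tool_pos: [0.3739, 0.3311, 0.1196]
tool_rot: [2.013, 2.407, 0.018]
contact_force: [-0.2, -0.5, -1.1]
opening: 0.051
grip_force: 42.7
t 5.08 tcp [0.3739 0.3311 0.1196] yaw 10.2 q6 0.4 open 0.051 grip 42.7
offset [-0.7317  0.063   0.002 ] twist [ 0.6 -0.3 -0.3]
up-vector in tool [ 0.005  0.011 -1.   ]
```

```bash
python3 -m crank '[{"offset":[-0.73,0.066,0],"twist":[0,0,0]},{"offset":[-0.73,0.066,0],"twist":[0,0,0]},{"offset":[-0.73,0.066,0],"twist":[0,0,0]},{"offset":[-0.73,0.066,0],"twist":[0,0,0]},{"offset":[-0.73,0.066,0],"twist":[0,0,0]},{"offset":[-0.73,0.066,0],"twist":[0,0,0]},{"offset":[-0.73,0.066,0],"twist":[0,0,0]},{"offset":[-0.73,0.066,0],"twist":[0,0,0]},{"offset":[-0.73,0.066,0],"twist":[0,0,0]},{"offset":[-0.73,0.066,0],"twist":[0,0,0]},{"offset":[-0.73,0.066,0],"twist":[0,0,0]},{"offset":[-0.73,0.066,0],"twist":[0,0,0]},{"offset":[-0.73,0.066,0],"twist":[0,0,0]},{"offset":[-0.73,0.066,0],"twist":[0,0,0]},{"offset":[-0.73,0.066,0],"twist":[0,0,0]}]'; python3 go.py .5652 -.3779 .03 10.5
python3 - <<'E'
from H import *
im=get_image("top");a=cv2.resize(im[130:230,330:450,::-1],(480,400),interpolation=cv2.INTER_CUBIC)
im=get_image("side");b=cv2.resize(im[250:384,230:390,::-1],(478,400),interpolation=cv2.INTER_CUBIC)
cv2.imwrite("pics/w1.png",cv2.resize(np.hstack([a,b]),(800,334)))
E
```

```text
t: 6.95
tool_pos: [0.5639, -0.3763, 0.1125]
tool_rot: [-2.013, -2.41, -0.0]
contact_force: [1.5, 0.4, -0.8]
opening: 0.0507
grip_force: 42.6
t 6.95 tcp [ 0.5639 -0.3763  0.1125] yaw 10.2 q6 -0.88 open 0.0507 grip 42.6
offset [-0.0019  0.0011  0.0825] twist [-0.1 -0.1 -0.3]
up-vector in tool [ 0.001 -0.001 -1.   ]
```

View pics/w1.png

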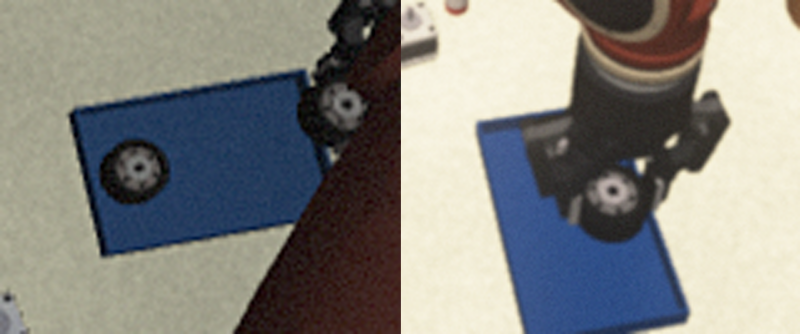

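```bash
python3 -m crank '[{"offset":[-0.002,0.001,0.05],"twist":[0,0,0]},{"offset":[-0.002,0.001,0.085],"twist":[0,0,0]},{"offset":[-0.002,0.001,0.095],"twist":[0,0,0]},{"offset":[-0.002,0.001,0.099],"twist":[0,0,0]},{"offset":[-0.002,0.001,0.101],"twist":[0,0,0]},{"offset":[-0.002,0.001,0.102],"twist":[0,0,0]},{"offset":[-0.002,0.001,0.103],"twist":[0,0,0]},{"offset":[-0.002,0.001,0.103],"twist":[0,0,0]}]'; python3 go.py .5652 -.3779 .008 10.5
```

```text
t: 8.05
tool_pos: [0.5658, -0.3799, 0.0107]
tool_rot: [2.015, 2.409, -0.0]
contact_force: [-0.3, -0.7, -1.7]
opening: 0.0508
grip_force: 42.6
t 8.05 tcp [ 0.5658 -0.3799  0.0107] yaw 10.2 q6 -0.88 open 0.0508 grip 42.6
offset [ 0.0021 -0.0003  0.0027] twist [ 0.   0.  -0.3]
up-vector in tool [-0.  0. -1.]
```

```bash
python3 -m crank '[{"offset":[0,0,0.001],"twist":[0,0,0]},{"offset":[0,0,0.002],"twist":[0,0,0]}]'; python3 -m crank '[{"offset":[0,0,0.0005],"twist":[0,0,0]},{"offset":[0,0,0.001],"twist":[0,0,0]}]'
```

```text
t: 8.3
tool_pos: [0.5657, -0.3798, 0.0085]
tool_rot: [2.016, 2.41, -0.0]
contact_force: [-1.6, -0.2, 3.6]
opening: 0.0507
grip_force: 43.2
t: 8.55
tool_pos: [0.5658, -0.3799, 0.0084]
tool_rot: [-2.015, -2.41, 0.0]
contact_force: [-4.7, 1.1, 7.1]
opening: 0.0506
grip_force: 43.4
```

```bash
python3 -m crank '[{"offset":[0,0,0],"twist":[0,0,0]},{"offset":[0,0,0],"twist":[0,0,0]},{"offset":[0,0,0],"twist":[0,0,0]},{"offset":[0,0,-0.03],"twist":[0,0,0]},{"offset":[0,0,-0.08],"twist":[0,0,0]},{"offset":[0,0,-0.08],"twist":[0,0,0]}]' 0.8; python3 go.py .3777 -.3056 .08 10.5
```

```text
t: 9.3
tool_pos: [0.5687, -0.3822, 0.0935]
tool_rot: [2.009, 2.402, -0.0]
contact_force: [-0.2, 0.0, 0.1]
opening: 0.0682
grip_force: 0.0
t 9.3 tcp [ 0.5687 -0.3822  0.0935] yaw 10.2 q6 -0.88 open 0.0682 grip 0.0
offset [ 0.1093 -0.1745  0.0114] twist [ 0.4  0.5 -0.3]
up-vector in tool [-0.008  0.007 -1.   ]
```

```bash
python3 -m crank '[{"offset":[0.106,-0.172,0.006],"twist":[0,0,0]},{"offset":[0.106,-0.172,0.006],"twist":[0,0,0]},{"offset":[0.106,-0.172,0.006],"twist":[0,0,0]},{"offset":[0.106,-0.172,0.006],"twist":[0,0,0]},{"offset":[0.106,-0.172,0.006],"twist":[0,0,0]},{"offset":[0.106,-0.172,0.006],"twist":[0,0,0]}]' 0.85; python3 go.py .3777 -.3056 .004 10.5
```

```text
t: 10.05
tool_pos: [0.3791, -0.3069, 0.0822]
tool_rot: [2.014, 2.408, -0.0]
contact_force: [0.2, -0.2, 0.7]
opening: 0.0726
grip_force: 0.0
t 10.05 tcp [ 0.3791 -0.3069  0.0822] yaw 10.2 q6 -1.01 open 0.0726 grip 0.0
offset [ 0.0017 -0.0013  0.0782] twist [ 0.1  0.1 -0.3]
up-vector in tool [-0.002  0.001 -1.   ]
```

```bash
python3 -m crank '[{"offset":[0.0015,-0.001,0.05],"twist":[0,0,0]},{"offset":[0.0015,-0.001,0.073],"twist":[0,0,0]},{"offset":[0.0015,-0.001,0.077],"twist":[0,0,0]},{"offset":[0.0015,-0.001,0.077],"twist":[0,0,0]}]' ; python3 -m crank '[{"offset":[0,0,0],"twist":[0,0,0]},{"offset":[0,0,0],"twist":[0,0,0]},{"offset":[0,0,0],"twist":[0,0,0]},{"offset":[0,0,0],"twist":[0,0,0]},{"offset":[0,0,0],"twist":[0,0,0]}]' 0 40;  python3 -m crank '[{"offset":[0,0,-0.05],"twist":[0,0,0]},{"offset":[0,0,-0.09],"twist":[0,0,0]},{"offset":[0,0,-0.09],"twist":[0,0,0]},{"offset":[0,0,-0.09],"twist":[0,0,0]}]'; python3 go.py .5535 -.315 .09 10.5
```

```text
t: 10.55
tool_pos: [0.3776, -0.3054, 0.0051]
tool_rot: [2.014, 2.409, -0.0]
contact_force: [-0.2, -0.3, 0.2]
opening: 0.0724
grip_force: 0.0
t: 11.18
tool_pos: [0.3777, -0.3059, 0.0062]
tool_rot: [2.013, 2.407, -0.001]
contact_force: [0.6, -0.2, 6.4]
opening: 0.0505
grip_force: 42.3
t: 11.68
tool_pos: [0.3758, -0.3038, 0.0932]
tool_rot: [-2.015, -2.408, -0.0]
contact_force: [-0.1, -0.3, -0.4]
opening: 0.0504
grip_force: 42.2
t 11.68 tcp [ 0.3758 -0.3038  0.0932] yaw 10.2 q6 -1.01 open 0.0504 grip 42.2
offset [-0.0424  0.173   0.003 ] twist [-0.1 -0.1 -0.3]
up-vector in tool [ 0.001 -0.001 -1.   ]
```

```bash
python3 -m crank '[{"offset":[-0.041,0.1715,0],"twist":[0,0,0]},{"offset":[-0.041,0.1715,0],"twist":[0,0,0]},{"offset":[-0.041,0.1715,0],"twist":[0,0,0]},{"offset":[-0.041,0.1715,0],"twist":[0,0,0]},{"offset":[-0.041,0.1715,0],"twist":[0,0,0]},{"offset":[-0.041,0.1715,0],"twist":[0,0,0]}]'; python3 go.py .5535 -.315 .0095 10.5
```

```text
t: 12.42
tool_pos: [0.5509, -0.3142, 0.0932]
tool_rot: [-2.015, -2.407, 0.0]
contact_force: [-0.0, -0.0, -0.8]
opening: 0.0507
grip_force: 42.3
t 12.43 tcp [ 0.5509 -0.3142  0.0932] yaw 10.1 q6 -0.81 open 0.0507 grip 42.3
offset [-0.0014  0.0025  0.0837] twist [-0.1 -0.1 -0.4]
up-vector in tool [ 0.001 -0.002 -1.   ]
```

```bash
python3 -m crank '[{"offset":[-0.001,0.002,0.045],"twist":[0,0,0]},{"offset":[-0.001,0.002,0.075],"twist":[0,0,0]},{"offset":[-0.001,0.002,0.08],"twist":[0,0,0]},{"offset":[-0.001,0.002,0.082],"twist":[0,0,0]},{"offset":[-0.001,0.002,0.083],"twist":[0,0,0]},{"offset":[-0.001,0.002,0.083],"twist":[0,0,0]}]';python3 -m crank '[{"offset":[0,0,0.0005],"twist":[0,0,0]},{"offset":[0,0,0.001],"twist":[0,0,0]}]'
```

```text
t: 13.18
tool_pos: [0.5554, -0.3158, 0.0128]
tool_rot: [2.014, 2.408, 0.0]
contact_force: [-0.4, 0.2, -0.3]
opening: 0.0511
grip_force: 42.4
t: 13.42
tool_pos: [0.5548, -0.3153, 0.0107]
tool_rot: [2.015, 2.409, 0.0]
contact_force: [-0.3, -1.1, -1.0]
opening: 0.0506
grip_force: 42.4
```

```bash
python3 -m crank '[{"offset":[0,0,0.0005],"twist":[0,0,0]},{"offset":[0,0,0.0015],"twist":[0,0,0]}]';python3 -m crank '[{"offset":[0,0,0.0005],"twist":[0,0,0]},{"offset":[0,0,0.001],"twist":[0,0,0]}]'
```

```text
t: 13.68
tool_pos: [0.5547, -0.3152, 0.0092]
tool_rot: [-2.015, -2.41, -0.0]
contact_force: [-2.8, 1.8, 6.3]
opening: 0.0507
grip_force: 43.1
t: 13.92
tool_pos: [0.5547, -0.3152, 0.0092]
tool_rot: [-2.015, -2.409, 0.0]
contact_force: [-5.2, 2.7, 10.2]
opening: 0.0505
grip_force: 43.4
```

```bash
python3 -m crank '[{"offset":[0,0,0],"twist":[0,0,0]},{"offset":[0,0,0],"twist":[0,0,0]},{"offset":[0,0,0],"twist":[0,0,0]},{"offset":[0,0,-0.03],"twist":[0,0,0]},{"offset":[0,0,-0.08],"twist":[0,0,0]},{"offset":[0,0,-0.12],"twist":[0,0,0]},{"offset":[0,0,-0.12],"twist":[0,0,0]},{"offset":[0,0,-0.12],"twist":[0,0,0]}]' 0.8; python3 go.py .4175 -.1383 .12 -71
```

```text
t: 14.92
tool_pos: [0.5542, -0.3149, 0.127]
tool_rot: [-2.015, -2.409, 0.0]
contact_force: [-0.4, 0.0, -0.7]
opening: 0.0686
grip_force: 0.0
t 14.93 tcp [ 0.5542 -0.3149  0.127 ] yaw 10.2 q6 -0.81 open 0.0686 grip 0.0
offset [ 0.198  -0.1033  0.0073] twist [-0.1 -0.  81.2]
up-vector in tool [ 0.001 -0.001 -1.   ]
```

```bash
python3 -m crank '[{"offset":[0.198,-0.1035,0.007],"twist":[0,0,81]},{"offset":[0.198,-0.1035,0.007],"twist":[0,0,81]},{"offset":[0.198,-0.1035,0.007],"twist":[0,0,81]},{"offset":[0.198,-0.1035,0.007],"twist":[0,0,81]},{"offset":[0.198,-0.1035,0.007],"twist":[0,0,81]},{"offset":[0.198,-0.1035,0.007],"twist":[0,0,81]},{"offset":[0.198,-0.1035,0.007],"twist":[0,0,81]},{"offset":[0.198,-0.1035,0.007],"twist":[0,0,81]},{"offset":[0.198,-0.1035,0.007],"twist":[0,0,81]},{"offset":[0.198,-0.1035,0.007],"twist":[0,0,81]},{"offset":[0.198,-0.1035,0.007],"twist":[0,0,81]}]' 0.75; python3 go.py .4175 -.1383 .007 -71
```

```text
t: 16.3
tool_pos: [0.4175, -0.1385, 0.1204]
tool_rot: [-3.097, -0.524, 0.001]
contact_force: [-0.6, -0.1, 0.2]
opening: 0.0641
grip_force: 0.0
t 16.3 tcp [ 0.4175 -0.1385  0.1204] yaw -70.8 q6 0.75 open 0.0641 grip 0.0
offset [ 1.000e-04 -1.000e-04  1.134e-01] twist [-0.   0.   0.2]
up-vector in tool [-0.001 -0.001 -1.   ]
```

```bash
python3 -m crank '[{"offset":[0,0,0.05],"twist":[0,0,0]},{"offset":[0,0,0.09],"twist":[0,0,0]},{"offset":[0,0,0.11],"twist":[0,0,0]},{"offset":[0,0,0.114],"twist":[0,0,0]},{"offset":[0,0,0.114],"twist":[0,0,0]}]' ; python3 -m crank '[{"offset":[0,0,0],"twist":[0,0,0]},{"offset":[0,0,0],"twist":[0,0,0]},{"offset":[0,0,0],"twist":[0,0,0]},{"offset":[0,0,0],"twist":[0,0,0]},{"offset":[0,0,0],"twist":[0,0,0]},{"offset":[0,0,0],"twist":[0,0,0]}]' 0 60;  python3 -m crank '[{"offset":[0,0,-0.04],"twist":[0,0,0]},{"offset":[0,0,-0.09],"twist":[0,0,0]},{"offset":[0,0,-0.12],"twist":[0,0,0]},{"offset":[0,0,-0.12],"twist":[0,0,0]},{"offset":[0,0,-0.12],"twist":[0,0,0]}]'; python3 go.py .6418 -.0655 .125 -9.5
```

```text
t: 16.92
tool_pos: [0.4182, -0.1388, 0.0073]
tool_rot: [3.097, 0.523, 0.001]
contact_force: [0.0, -0.8, -0.4]
opening: 0.0642
grip_force: 0.0
t: 17.68
tool_pos: [0.4191, -0.1392, 0.0084]
tool_rot: [3.096, 0.523, 0.004]
contact_force: [0.3, -0.5, 6.1]
opening: 0.0416
grip_force: 62.7
t: 18.3
tool_pos: [0.4165, -0.138, 0.1247]
tool_rot: [-3.096, -0.523, 0.004]
contact_force: [0.3, -0.2, -3.0]
opening: 0.0413
grip_force: 62.2
t 18.3 tcp [ 0.4165 -0.138   0.1247] yaw -70.8 q6 0.75 open 0.0413 grip 62.2
offset [ 0.2366  0.0055 -0.0009] twist [ -0.2   0.  -61.3]
up-vector in tool [-0.002 -0.002 -1.   ]
```

```bash
python3 -m crank '[{"offset":[0.236,0.006,0],"twist":[0,0,-61.5]},{"offset":[0.236,0.006,0],"twist":[0,0,-61.5]},{"offset":[0.236,0.006,0],"twist":[0,0,-61.5]},{"offset":[0.236,0.006,0],"twist":[0,0,-61.5]},{"offset":[0.236,0.006,0],"twist":[0,0,-61.5]},{"offset":[0.236,0.006,0],"twist":[0,0,-61.5]},{"offset":[0.236,0.006,0],"twist":[0,0,-61.5]},{"offset":[0.236,0.006,0],"twist":[0,0,-61.5]},{"offset":[0.236,0.006,0],"twist":[0,0,-61.5]}]'; python3 go.py .6418 -.0655 .012 -9.5
```

```text
t: 19.42
tool_pos: [0.6422, -0.0668, 0.1262]
tool_rot: [-2.395, -2.032, 0.001]
contact_force: [-0.3, -1.6, -2.4]
opening: 0.0413
grip_force: 62.3
t 19.43 tcp [ 0.6422 -0.0668  0.1262] yaw -9.4 q6 -0.05 open 0.0413 grip 62.3
offset [ 0.0012 -0.0005  0.1142] twist [-0.   0.   0.1]
up-vector in tool [-0.    -0.001 -1.   ]
```

```bash
python3 -m crank '[{"offset":[0.001,0,0.045],"twist":[0,0,0]},{"offset":[0.001,0,0.085],"twist":[0,0,0]},{"offset":[0.001,0,0.105],"twist":[0,0,0]},{"offset":[0.001,0,0.11],"twist":[0,0,0]},{"offset":[0.001,0,0.112],"twist":[0,0,0]},{"offset":[0.001,0,0.112],"twist":[0,0,0]}]';python3 -m crank '[{"offset":[0,0,0.0005],"twist":[0,0,0]},{"offset":[0,0,0.0015],"twist":[0,0,0]}]';python3 -m crank '[{"offset":[0,0,0.0005],"twist":[0,0,0]},{"offset":[0,0,0.001],"twist":[0,0,0]}]'
```

```text
t: 20.18
tool_pos: [0.6442, -0.0661, 0.0167]
tool_rot: [2.393, 2.032, 0.003]
contact_force: [-0.2, 0.9, -2.1]
opening: 0.0417
grip_force: 62.3
t: 20.42
tool_pos: [0.6433, -0.0659, 0.0141]
tool_rot: [2.394, 2.033, 0.001]
contact_force: [0.1, 0.5, -3.4]
opening: 0.0412
grip_force: 62.3
t: 20.68
tool_pos: [0.6427, -0.0658, 0.0123]
tool_rot: [-2.395, -2.034, 0.0]
contact_force: [0.0, -0.2, -3.2]
opening: 0.0415
grip_force: 62.3
```

```bash
python3 -m crank '[{"offset":[0,0,0.0005],"twist":[0,0,0]},{"offset":[0,0,0.001],"twist":[0,0,0]}]';python3 -m crank '[{"offset":[0,0,0.0005],"twist":[0,0,0]},{"offset":[0,0,0.001],"twist":[0,0,0]}]'
```

```text
t: 20.92
tool_pos: [0.6428, -0.0658, 0.0115]
tool_rot: [-2.394, -2.034, 0.0]
contact_force: [-1.4, -0.6, 1.2]
opening: 0.0415
grip_force: 62.7
t: 21.18
tool_pos: [0.643, -0.0658, 0.0115]
tool_rot: [2.394, 2.034, -0.0]
contact_force: [-4.3, 1.0, 7.0]
opening: 0.0416
grip_force: 63.5
```

Contact. Next I release, rise and go to motor A (yaw -15).

```bash
python3 -m crank '[{"offset":[0,0,0],"twist":[0,0,0]},{"offset":[0,0,0],"twist":[0,0,0]},{"offset":[0,0,0],"twist":[0,0,0]},{"offset":[0,0,-0.03],"twist":[0,0,0]},{"offset":[0,0,-0.08],"twist":[0,0,0]},{"offset":[0,0,-0.13],"twist":[0,0,0]},{"offset":[0,0,-0.13],"twist":[0,0,0]},{"offset":[0,0,-0.13],"twist":[0,0,0]}]' 0.75; python3 go.py .4098 .1627 .12 -15
```

```text
t: 22.18
tool_pos: [0.6425, -0.0657, 0.1399]
tool_rot: [-2.394, -2.033, 0.0]
contact_force: [-0.4, 0.0, -1.1]
opening: 0.0641
grip_force: 0.0
t 22.18 tcp [ 0.6425 -0.0657  0.1399] yaw -9.3 q6 -0.05 open 0.0641 grip 0.0
offset [ 0.1877 -0.2666  0.02  ] twist [-0.   0.   5.7]
up-vector in tool [-0. -0. -1.]
```

```bash
python3 -m crank '[{"offset":[0.188,-0.2665,0.02],"twist":[0,0,5.5]},{"offset":[0.188,-0.2665,0.02],"twist":[0,0,5.5]},{"offset":[0.188,-0.2665,0.02],"twist":[0,0,5.5]},{"offset":[0.188,-0.2665,0.02],"twist":[0,0,5.5]},{"offset":[0.188,-0.2665,0.02],"twist":[0,0,5.5]},{"offset":[0.188,-0.2665,0.02],"twist":[0,0,5.5]},{"offset":[0.188,-0.2665,0.02],"twist":[0,0,5.5]},{"offset":[0.188,-0.2665,0.02],"twist":[0,0,5.5]},{"offset":[0.188,-0.2665,0.02],"twist":[0,0,5.5]}]'; python3 go.py .4098 .1627 .007 -15
python3 - <<'E'
from H import *
im=get_image("top");cv2.imwrite("pics/w2.png",cv2.resize(im[100:300,100:450,::-1],(800,457),interpolation=cv2.INTER_CUBIC))
E
```

```text
t: 23.3
tool_pos: [0.4112, 0.1621, 0.1204]
tool_rot: [2.491, 1.914, -0.0]
contact_force: [0.4, -0.2, -0.2]
opening: 0.0643
grip_force: 0.0
t 23.3 tcp [0.4112 0.1621 0.1204] yaw -14.9 q6 0.47 open 0.0643 grip 0.0
offset [ 0.0002 -0.0015  0.1134] twist [-0.   0.   0.1]
up-vector in tool [-0. -0. -1.]
```

View pics/w2.png

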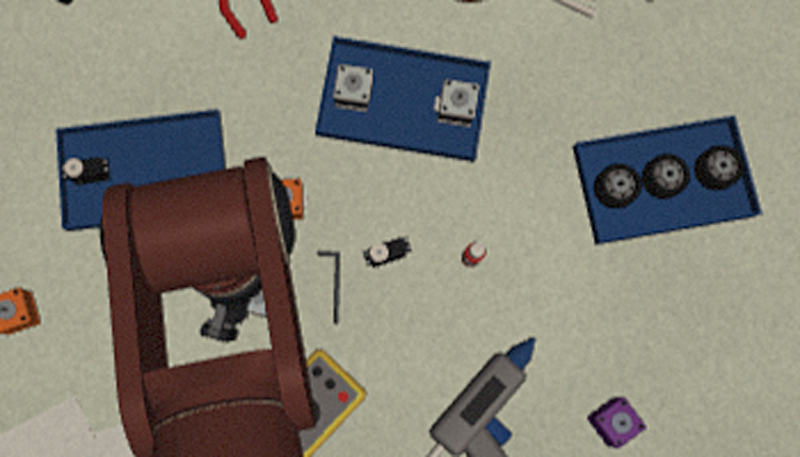

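The view shows three wheels lying flat in the wheel tray (617–718,~175) and the motor at (459,100) placed. The bottle at (473,253) is undisturbed.

```bash
python3 -m crank '[{"offset":[0,-0.001,0.05],"twist":[0,0,0]},{"offset":[0,-0.001,0.09],"twist":[0,0,0]},{"offset":[0,-0.001,0.11],"twist":[0,0,0]},{"offset":[0,-0.001,0.114],"twist":[0,0,0]},{"offset":[0,-0.001,0.114],"twist":[0,0,0]}]' ; python3 -m crank '[{"offset":[0,0,0],"twist":[0,0,0]},{"offset":[0,0,0],"twist":[0,0,0]},{"offset":[0,0,0],"twist":[0,0,0]},{"offset":[0,0,0],"twist":[0,0,0]},{"offset":[0,0,0],"twist":[0,0,0]},{"offset":[0,0,0],"twist":[0,0,0]}]' 0 60;  python3 -m crank '[{"offset":[0,0,-0.04],"twist":[0,0,0]},{"offset":[0,0,-0.09],"twist":[0,0,0]},{"offset":[0,0,-0.12],"twist":[0,0,0]},{"offset":[0,0,-0.12],"twist":[0,0,0]},{"offset":[0,0,-0.12],"twist":[0,0,0]}]'; python3 go.py .6524 -.0023 .125 -9.5
```

```text
t: 23.98
tool_pos: [0.4101, 0.163, 0.0069]
tool_rot: [2.49, 1.915, 0.001]
contact_force: [0.4, 0.0, 0.2]
opening: 0.064
grip_force: 0.0
t: 24.72
tool_pos: [0.4107, 0.1635, 0.0079]
tool_rot: [2.488, 1.916, 0.004]
contact_force: [-0.5, -0.1, 5.6]
opening: 0.0416
grip_force: 62.3
t: 25.35
tool_pos: [0.408, 0.1629, 0.1242]
tool_rot: [-2.488, -1.916, 0.004]
contact_force: [-0.4, 0.1, -2.8]
opening: 0.0413
grip_force: 62.1
t 25.35 tcp [0.408  0.1629 0.1242] yaw -14.8 q6 0.47 open 0.0413 grip 62.1
offset [-0.0972  0.2786 -0.0014] twist [-0.2  0.1 -5.3]
up-vector in tool [-0.001 -0.003 -1.   ]
```

```bash
python3 -m crank '[{"offset":[-0.097,0.277,0],"twist":[0,0,-5.5]},{"offset":[-0.097,0.277,0],"twist":[0,0,-5.5]},{"offset":[-0.097,0.277,0],"twist":[0,0,-5.5]},{"offset":[-0.097,0.277,0],"twist":[0,0,-5.5]},{"offset":[-0.097,0.277,0],"twist":[0,0,-5.5]},{"offset":[-0.097,0.277,0],"twist":[0,0,-5.5]},{"offset":[-0.097,0.277,0],"twist":[0,0,-5.5]},{"offset":[-0.097,0.277,0],"twist":[0,0,-5.5]},{"offset":[-0.097,0.277,0],"twist":[0,0,-5.5]}]'; python3 go.py .6524 -.0023 .0115 -9.5
```

```text
t: 26.48
tool_pos: [0.6515, -0.0006, 0.1262]
tool_rot: [-2.393, -2.035, 0.0]
contact_force: [0.7, 0.5, -1.5]
opening: 0.0413
grip_force: 62.5
t 26.48 tcp [ 6.515e-01 -6.000e-04  1.262e-01] yaw -9.3 q6 0.05 open 0.0413 grip 62.5
offset [-0.0015  0.0012  0.1147] twist [-0.  -0.   0.2]
up-vector in tool [ 0. -0. -1.]
```

```bash
python3 -m crank '[{"offset":[-0.0015,0.001,0.045],"twist":[0,0,0]},{"offset":[-0.0015,0.001,0.085],"twist":[0,0,0]},{"offset":[-0.0015,0.001,0.105],"twist":[0,0,0]},{"offset":[-0.0015,0.001,0.11],"twist":[0,0,0]},{"offset":[-0.0015,0.001,0.112],"twist":[0,0,0]},{"offset":[-0.0015,0.001,0.113],"twist":[0,0,0]}]';python3 -m crank '[{"offset":[0,0,0.0005],"twist":[0,0,0]},{"offset":[0,0,0.001],"twist":[0,0,0]}]';python3 -m crank '[{"offset":[0,0,0.0005],"twist":[0,0,0]},{"offset":[0,0,0.001],"twist":[0,0,0]}]'
```

```text
t: 27.22
tool_pos: [0.6545, -0.0032, 0.0153]
tool_rot: [2.393, 2.032, 0.004]
contact_force: [0.2, 0.4, -2.4]
opening: 0.0413
grip_force: 62.4
t: 27.48
tool_pos: [0.6535, -0.0032, 0.013]
tool_rot: [2.394, 2.033, 0.001]
contact_force: [-0.6, 1.2, -2.2]
opening: 0.0414
grip_force: 62.4
t: 27.72
tool_pos: [0.653, -0.0031, 0.0113]
tool_rot: [-2.395, -2.034, 0.0]
contact_force: [0.7, 0.1, -2.5]
opening: 0.0416
grip_force: 62.4
```

```bash
python3 -m crank '[{"offset":[0,0,0.0005],"twist":[0,0,0]},{"offset":[0,0,0.001],"twist":[0,0,0]}]';python3 -m crank '[{"offset":[0,0,0.0005],"twist":[0,0,0]},{"offset":[0,0,0.0005],"twist":[0,0,0]}]'
```

```text
t: 27.98
tool_pos: [0.6531, -0.0031, 0.0109]
tool_rot: [-2.394, -2.033, 0.0]
contact_force: [-3.1, 0.3, 3.0]
opening: 0.0415
grip_force: 63.1
t: 28.22
tool_pos: [0.6533, -0.0032, 0.0109]
tool_rot: [2.394, 2.033, 0.0]
contact_force: [-3.3, -0.7, 4.0]
opening: 0.0412
grip_force: 63.5
```

```bash
python3 -m crank '[{"offset":[0,0,0],"twist":[0,0,0]},{"offset":[0,0,0],"twist":[0,0,0]},{"offset":[0,0,0],"twist":[0,0,0]},{"offset":[0,0,-0.03],"twist":[0,0,0]},{"offset":[0,0,-0.08],"twist":[0,0,0]},{"offset":[0,0,-0.13],"twist":[0,0,0]},{"offset":[0,0,-0.13],"twist":[0,0,0]},{"offset":[0,0,-0.13],"twist":[0,0,0]}]' 0.75; python3 go.py .463 .015 .12 18
```

```text
t: 29.22
tool_pos: [0.6527, -0.0031, 0.1394]
tool_rot: [-2.394, -2.033, 0.0]
contact_force: [1.0, 0.0, -0.4]
opening: 0.0641
grip_force: 0.0
t 29.23 tcp [ 0.6527 -0.0031  0.1394] yaw -9.3 q6 0.04 open 0.0641 grip 0.0
offset [-0.0129 -0.1901  0.0195] twist [ -0.   -0.  -27.3]
up-vector in tool [ 0. -0. -1.]
```

```bash
python3 -m crank '[{"offset":[-0.013,-0.19,0.02],"twist":[0,0,-27.5]},{"offset":[-0.013,-0.19,0.02],"twist":[0,0,-27.5]},{"offset":[-0.013,-0.19,0.02],"twist":[0,0,-27.5]},{"offset":[-0.013,-0.19,0.02],"twist":[0,0,-27.5]},{"offset":[-0.013,-0.19,0.02],"twist":[0,0,-27.5]},{"offset":[-0.013,-0.19,0.02],"twist":[0,0,-27.5]},{"offset":[-0.013,-0.19,0.02],"twist":[0,0,-27.5]}]' 0.6; python3 go.py .463 .015 .007 18
```

```text
t: 30.1
tool_pos: [0.4649, 0.0146, 0.1204]
tool_rot: [1.843, 2.544, 0.001]
contact_force: [0.5, -0.5, -1.3]
opening: 0.0511
grip_force: 0.0
t 30.1 tcp [0.4649 0.0146 0.1204] yaw 18.2 q6 -0.45 open 0.0511 grip 0.0
offset [ 0.001  -0.0017  0.1134] twist [0.  0.  0.2]
up-vector in tool [-0.     0.001 -1.   ]
```

```bash
python3 -m crank '[{"offset":[0.001,-0.001,0.05],"twist":[0,0,0]},{"offset":[0.001,-0.001,0.09],"twist":[0,0,0]},{"offset":[0.001,-0.001,0.108],"twist":[0,0,0]},{"offset":[0.001,-0.001,0.112],"twist":[0,0,0]},{"offset":[0.001,-0.001,0.112],"twist":[0,0,0]}]' ; python3 -m crank '[{"offset":[0,0,0],"twist":[0,0,0]},{"offset":[0,0,0],"twist":[0,0,0]},{"offset":[0,0,0],"twist":[0,0,0]},{"offset":[0,0,0],"twist":[0,0,0]},{"offset":[0,0,0],"twist":[0,0,0]},{"offset":[0,0,0],"twist":[0,0,0]}]' 0 30;  python3 -m crank '[{"offset":[0,0,-0.04],"twist":[0,0,0]},{"offset":[0,0,-0.09],"twist":[0,0,0]},{"offset":[0,0,-0.12],"twist":[0,0,0]},{"offset":[0,0,-0.12],"twist":[0,0,0]},{"offset":[0,0,-0.12],"twist":[0,0,0]}]'; python3 go.py .5604 .3089 .12 7.7
```

```text
t: 30.72
tool_pos: [0.4631, 0.0154, 0.0084]
tool_rot: [1.842, 2.544, 0.001]
contact_force: [-0.4, -0.3, 0.6]
opening: 0.0507
grip_force: 0.0
t: 31.48
tool_pos: [0.4633, 0.0154, 0.0091]
tool_rot: [1.841, 2.543, 0.002]
contact_force: [-0.5, -0.5, 4.9]
opening: 0.0192
grip_force: 30.3
t: 32.1
tool_pos: [0.4611, 0.0156, 0.1262]
tool_rot: [-1.841, -2.543, 0.002]
contact_force: [-0.0, -0.1, -0.5]
opening: 0.0199
grip_force: 29.6
t 32.1 tcp [0.4611 0.0156 0.1262] yaw 18.2 q6 -0.44 open 0.0199 grip 29.6
offset [0.2477 0.1858 0.0061] twist [-0.1 -0.  10.5]
up-vector in tool [ 0.001 -0.002 -1.   ]
```

```bash
python3 -m crank '[{"offset":[0.247,0.184,0.004],"twist":[0,0,10.5]},{"offset":[0.247,0.184,0.004],"twist":[0,0,10.5]},{"offset":[0.247,0.184,0.004],"twist":[0,0,10.5]},{"offset":[0.247,0.184,0.004],"twist":[0,0,10.5]},{"offset":[0.247,0.184,0.004],"twist":[0,0,10.5]},{"offset":[0.247,0.184,0.004],"twist":[0,0,10.5]},{"offset":[0.247,0.184,0.004],"twist":[0,0,10.5]},{"offset":[0.247,0.184,0.004],"twist":[0,0,10.5]},{"offset":[0.247,0.184,0.004],"twist":[0,0,10.5]}]'; python3 go.py .5604 .3089 .012 7.7
```

```text
t: 33.22
tool_pos: [0.5598, 0.3063, 0.1237]
tool_rot: [-2.07, -2.364, 0.0]
contact_force: [0.2, -0.5, -0.6]
opening: 0.0192
grip_force: 29.7
t 33.23 tcp [0.5598 0.3063 0.1237] yaw 7.6 q6 0.25 open 0.0192 grip 29.7
offset [0.0025 0.001  0.1117] twist [-0.   0.  -0.1]
up-vector in tool [-0. -0. -1.]
```

```bash
python3 -m crank '[{"offset":[0.001,0.001,0.045],"twist":[0,0,0]},{"offset":[0.001,0.001,0.085],"twist":[0,0,0]},{"offset":[0.001,0.001,0.103],"twist":[0,0,0]},{"offset":[0.001,0.001,0.107],"twist":[0,0,0]},{"offset":[0.001,0.001,0.109],"twist":[0,0,0]},{"offset":[0.001,0.001,0.11],"twist":[0,0,0]},{"offset":[0.001,0.001,0.11],"twist":[0,0,0]}]';python3 -m crank '[{"offset":[0,0,0.0005],"twist":[0,0,0]},{"offset":[0,0,0.001],"twist":[0,0,0]}]';python3 -m crank '[{"offset":[0,0,0.0005],"twist":[0,0,0]},{"offset":[0,0,0.001],"twist":[0,0,0]}]'
```

```text
t: 34.1
tool_pos: [0.5615, 0.3091, 0.015]
tool_rot: [2.067, 2.365, 0.003]
contact_force: [0.4, -0.0, -0.1]
opening: 0.0192
grip_force: 29.7
t: 34.35
tool_pos: [0.5608, 0.3088, 0.013]
tool_rot: [2.068, 2.365, 0.0]
contact_force: [0.6, 0.2, -0.3]
opening: 0.0195
grip_force: 29.7
t: 34.6
tool_pos: [0.5607, 0.3087, 0.0121]
tool_rot: [-2.068, -2.365, 0.0]
contact_force: [-1.0, -0.6, 4.1]
opening: 0.0193
grip_force: 30.2
```

```bash
python3 -m crank '[{"offset":[0,0,0],"twist":[0,0,0]},{"offset":[0,0,0],"twist":[0,0,0]},{"offset":[0,0,0],"twist":[0,0,0]},{"offset":[0,0,-0.03],"twist":[0,0,0]},{"offset":[0,0,-0.08],"twist":[0,0,0]},{"offset":[0,0,-0.13],"twist":[0,0,0]},{"offset":[0.2,-0.3,-0.2],"twist":[0,0,0]},{"offset":[0.2,-0.3,-0.2],"twist":[0,0,0]},{"offset":[0.2,-0.3,-0.2],"twist":[0,0,0]},{"offset":[0.2,-0.3,-0.2],"twist":[0,0,0]},{"offset":[0.2,-0.3,-0.2],"twist":[0,0,0]},{"offset":[0.2,-0.3,-0.2],"twist":[0,0,0]},{"offset":[0.2,-0.3,-0.2],"twist":[0,0,0]},{"offset":[0.2,-0.3,-0.2],"twist":[0,0,0]}]' 0.5; python3 - <<'E'
from H import *
im=get_image("top");cv2.imwrite("pics/e1.png",cv2.resize(im[100:300,100:450,::-1],(800,457),interpolation=cv2.INTER_CUBIC))
im=get_image("side");cv2.imwrite("pics/e2.png",cv2.resize(im[120:384,100:400,::-1],(680,598),interpolation=cv2.INTER_CUBIC))
E
```

```text
t: 36.35
tool_pos: [0.2369, 0.4666, 0.2116]
tool_rot: [2.067, 2.365, -0.0]
contact_force: [0.7, -0.1, -0.0]
opening: 0.0428
grip_force: 0.0
```

View pics/e1.png

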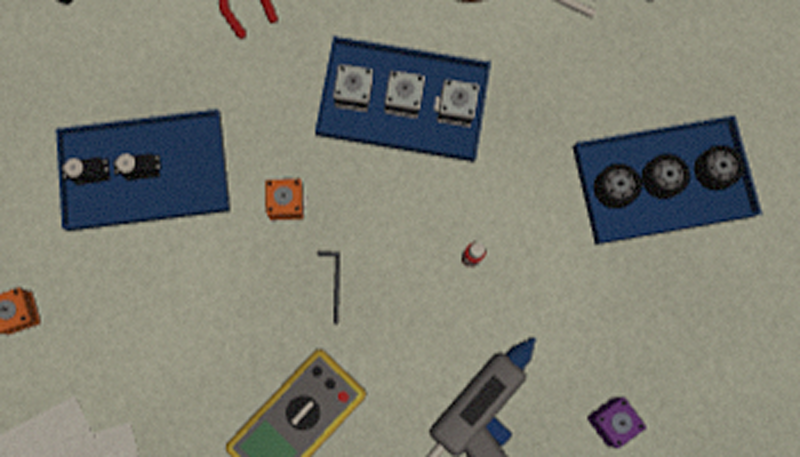

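View pics/e2.png

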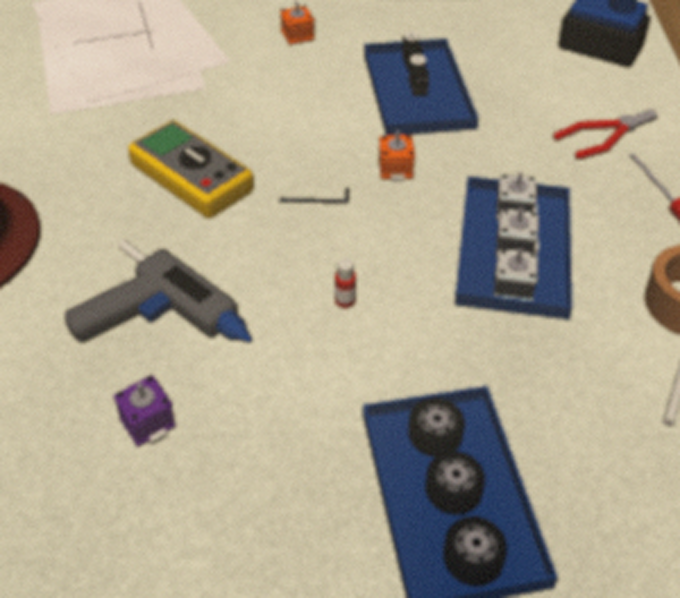

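All five parts are upright and flat in their trays: motors at (352–459,~93), wheels at (617–718,~175) and servos at (73,168) and (125,165). The bottle (473,253) and the orange and purple lookalikes are where they were, and the arm is clear.

```bash
python3 -c "
from station import *
print(finish_job())"
```

```text
the job is handed in; nothing more can be done
None
```

The job is handed in at about 36 s: both motors, both wheels and the servo are set down flat in their trays, and the bottle and look-alikes are untouched.

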